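# Clip the blue tester bottle into the stand's snap hook

### The arm

A 6-joint arm with a two-finger parallel gripper is mounted at the origin on the work surface. World frame = base frame: x ahead of the robot, y to its left, z up, the work surface at z = 0. Lengths are in m, angles in degrees, forces in N, time in s.
With the tool pointing down it reaches from about 0.375 to 0.9 m from the base axis. Payload 3.1 kg.
Tool frame: the origin (TCP) lies between the finger pads; the fingertips stand 11 mm ahead of it and the grasp point (between the pads) lies 8 mm behind it; z points along the fingers, y is the line along which they close (so a half turn about z gives the same grasp; the last joint's range is limited). The gripper opens to 87 mm and grips with 3 to 60 N. Pads are 19 mm wide; open, the fingers measure 117 mm over their backs; the gripper's body (75 mm by 190 mm) begins 51 mm behind the grasp point.
Start: joints at [-74.857, 30.224, 82.088, -0, 67.689, -10.227], TCP at [0.268, -0.565, 0.234] pointing down, gripper open.
Joint ranges: [-176.69, 176.69], [-43.24, 126.21], [12.49, 139.97], [-82, 262], [0, 151.66], [-163.58, 163.58]. Speed limits (degrees/s): [159.86, 159.86, 180, 180, 180, 180].

### API

Orientations are given as a 3x3 rotation matrix whose columns are the frame's x, y, z axes.
In Python, from rig import bot gives the robot as it stands.
- The arm moves only by the tool apply_moves, never from a script. Its argument "steps" is a list that holds one entry, the list of rows, each a list of 7 numbers: the shift along the tool's x, y, z in cm, then the turn, a rotation vector about the tool's x, y, z in degrees, then the gripper command: -1 is shut, 1 is fully open, values between are in proportion. In form: [[[dx, dy, dz, rx, ry, rz, jaw], ...]]. A call has 1 to 20 rows; each row is the pose to reach, as a shift and turn from the pose commanded when the call began, along the tool's axes at that moment; what a row does not reach only later rows make up. A row lasts 1/8 s, in which the tool goes at most 62.5 mm and 10.7 degrees, less where a joint would pass 70% of its speed; a pose out of reach is approached as far as the arm can. A call with a gripper value outside its range is refused whole. The fingers move at their own pace and stop on an object; the grip force is fixed at half the most. Time passes only in rows, so rows that repeat a pose let the fingers close. It gives the time, the measured TCP pose, the force, the opening and the grip force at its end, in the units of the state.
- bot.read_state(): the state, without advancing time (a new reading comes with each control period).
- bot.capture(name): name is "scene" or "top" or "wrist"; returns the picture (480x640x3 uint8, blue, green, red); there is no depth.
- bot.camera_model(name): a dict with "intrinsics" (3x3 intrinsics, pixels), "R" (3x3) and "t" (3): a world point X has camera coordinates R X + t. Camera axes: x right, y down, z forward; pixel columns grow to the right and rows downward; lengths in m; the calibration is good to about 2 mm. A picture is of the moment at which its call begins: read the wrist's pose just before it. camera_model takes no time and is no camera call; for the wrist camera it gives the pose at the moment of the call.
- bot.hand_in(): hands the job in; it is judged then, once.
The state is a dict: "time_s": time; "joint_positions": joint angles; "qvel": joint speeds; "tau": joint torques, N m; "position": TCP position; "tcp_rot": TCP orientation; "force": force on the tool from outside, world axes, zero at the start; "moment": the same for the moment, N m; "opening": opening from 0.0 (shut) to 1.0 (fully open); "grasp_force": force on a finger pad.
Only numpy, scipy, OpenCV 4.12 (cv2) and the standard library are available. Lean on these libraries where they do the work, as an engineer would, in place of code of your own. Each camera call takes 0.05 s, during which the arm holds its last target. There are 200 camera calls.

### The job

Clip the blue tester bottle to the dark wooden stand so that nobody walks off with it: hold the bottle upright and lower its white ring over the nose of the upright snap hook, so that the ring presses the red sprung gate down and passes it, and the gate snaps shut above the ring. Keep hold of the bottle while the ring opens the gate, leave it standing upright on the stand, let go, and do not knock over or push away the amber bottle, the lotion bottle or the oil warmer.

Things in the scene. Friction and masses are not known exactly. Their poses are not given: they have to be found in the camera images.
- blue_bottle: Cobalt blue glass bottle, 0.15 kg, upright, loose: body 44 mm across up to 70 mm high, shoulder to 80 mm, then a square black cap, 30 mm wide with faces along x and y, from 80 to 124 mm (grip here). A white collar 49 mm across, 34 to 50 mm high, carries a rigid white ring sticking out level along the bottle's +y. Origin: centre of the underside; z up.
- blue_ring (a point): Centre of the blue bottle's ring: 48 mm from the bottle's axis along its +y, 42 mm above its underside; axes as the bottle's. The ring is rigid with the bottle and lies level: inside diameter 38 mm, outside 50 mm, round bar 6 mm thick.
- stand: Fixed dark wooden plinth, 16 mm thick, with a steel snap hook. Origin on the table; z up. It spans x -55 to 55, y -120 to 80 mm. The hook is a U of 9 mm bar in the plane x = 0, mouth up: upright nose at y = -22, spine at y = +28, both 106 mm above the plinth's top. A pale disc, 60 mm across, at x 0, y -70 is the bottle's place; standing there with its axes as the stand's, its ring is centred on the nose.
- hook_nose (a point): Top of the hook's nose, its free upright end: 105.5 mm above the plinth's top, 121.5 mm above the table; axes as the stand's. The nose bar is 9 mm thick and runs straight down to 21 mm above the plinth. To let go beside the hook, have the fingers on the +x and -x sides of the cap.
- gate (a joint): Red sprung gate, a 7 mm bar hinged on the spine 96 mm above the plinth's top, level and reaching to the nose when shut (0 rad). Pressed from above it swings down into the hook, up to 1.45 rad, and springs shut by itself; 1 to 2 N opens it. A centred ring swings it to about 0.95 rad and slips past some 45 mm below it; with the bottle standing on the plinth the ring is 54 mm below it.
- amber_bottle: Bystander: amber glass twin of the blue bottle with the same white ring, 124 mm tall. Origin: centre of the underside.
- lotion_bottle: Bystander: slim white plastic bottle with a grey cap and no ring, 42 mm in diameter, 130 mm tall. Origin: centre of the underside.
- oil_warmer: Bystander: round white ceramic oil warmer, 112 mm across, 80 mm tall. Origin: centre of the underside.
Things that resemble listed ones, but are neither listed nor needed, are in the scene too. What is shaped like the blue_bottle but yellow is not meant.

How it is judged:
By the outcome, as a careful person would: the job done as asked, in the order asked, and still so for the second after the job is handed in, with the robot touching nothing.
It also fails if it takes over 42 s, if anything falls off the work surface, if the arm or the gripper's body presses on something with over 40 N, if the wrist force passes 120 N, or if a joint passes its speed limit or range.

## Working session

There is one attempt and no reset: what is moved stays moved. The work goes in short steps, Python scripts to look and compute and a tool call to move; the robot and the scene stay as the last step left them, time stands still between calls to the robot, and variables do not carry over. Pictures are saved under pics/ and viewed, at most 10 in all, crops included, and the job is handed in when it is done.

Besides the shell and the picture viewer there is one more tool, called after "Request:" by a JSON object that holds its "name" and its "arguments". apply_moves: Moves the arm, as the interface text tells. Its arguments: {"type":"object","properties":{"steps":{"type":"array","items":{"type":"array","items":{"type":"array","items":{"type":"number"}}}}},"required":["steps"]}

```bash
mkdir -p pics; python3 - <<'E'
from rig import bot
import cv2,json
s=bot.read_state();print(s)
for n in("scene","top"):
    cv2.imwrite(f"pics/{n}0.png",bot.capture(n)); m=bot.camera_model(n);print(n,m)
E
```

```text
{'time_s': 0.0, 'joint_positions': array([-7.48586109e+01,  3.02786967e+01,  8.21556280e+01, -6.50820323e-04,
        6.76878454e+01, -1.02275604e+01]), 'qvel': array([ 0.04052511,  0.08535009,  0.03341381,  0.05717074,  0.0443611 ,
       -0.03362254]), 'tau': array([-4.40550593e-04, -4.40043032e+01, -1.76591617e+01,  6.32395735e-02,
        5.81452169e-02, -1.66751497e-04]), 'position': array([ 0.26761488, -0.56403695,  0.23257869]), 'tcp_rot': array([[ 9.03565866e-01,  4.28448834e-01, -5.67095961e-04],
       [ 4.28449051e-01, -9.03563603e-01,  2.05549928e-03],
       [ 3.68269000e-04, -2.10025071e-03, -9.99997727e-01]]), 'force': array([-0.28902986,  0.00100332, -0.4391381 ]), 'moment': array([ 0.0783828 ,  0.00476322, -0.00503636]), 'grasp_force': 0.0, 'opening': 1.0013957249177021}
scene {'intrinsics': array([[464.33250946,   0.        , 321.66629934],
       [  0.        , 464.33250946, 232.804395  ],
       [  0.        ,   0.        ,   1.        ]]), 'R': array([[-0.90238291,  0.43047388,  0.01993271],
       [ 0.25815141,  0.57702991, -0.77485117],
       [-0.34505496, -0.6940668 , -0.63182937]]), 't': array([ 0.57835098, -0.0590241 ,  1.01886621])}
top {'intrinsics': array([[586.72687433,   0.        , 324.32323958],
       [  0.        , 586.72687433, 240.99374956],
       [  0.        ,   0.        ,   1.        ]]), 'R': array([[ 0.01861548, -0.99967092,  0.01765005],
       [-0.99819433, -0.01959054, -0.05678278],
       [ 0.05710987, -0.01656114, -0.99823053]]), 't': array([-0.02543304,  0.60267539,  1.12539531])}
```

View pics/scene0.png

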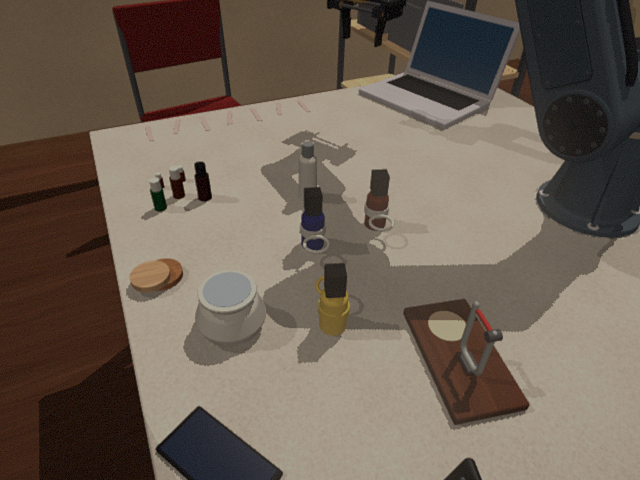

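View pics/top0.png

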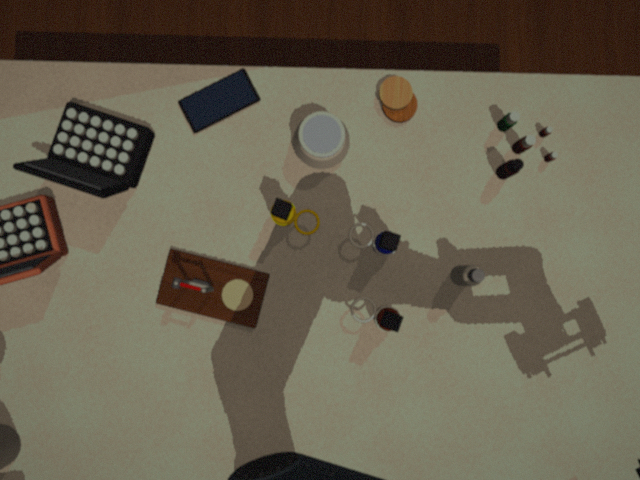

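Scene view: the blue bottle has its cap at (313,200) and ring at (315,243). Amber is at (378,200), yellow at (335,300), and the stand at (465,360). In the top view, the blue cap is at (387,242), amber at (390,320), yellow at (283,210), and the stand at (213,288). Three bottles share this shape, and only the cobalt one at scene (313,220) fits the description. I'll confirm it in an enlarged crop.

```bash
python3 - <<'E'
import cv2,numpy as np
s=cv2.imread("pics/scene0.png");t=cv2.imread("pics/top0.png")
def c(i,x,y,w,h,f): return cv2.resize(i[y:y+h,x:x+w],(w*f,h*f),interpolation=cv2.INTER_CUBIC)
a=c(t,330,210,80,60,5);b=c(s,280,180,80,60,5);d=c(t,150,240,130,98,3);e=c(s,400,290,130,130,3)
A=np.zeros((600,800,3),np.uint8);A[:300,:400]=a;A[:300,400:]=b;A[300:594,:390]=d;A[300:,400:790]=e[:300]
A=np.clip(A*1.6,0,255).astype(np.uint8)
cv2.imwrite("pics/crop1.png",A)
E
```

```text
(no output)
```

View pics/crop1.png

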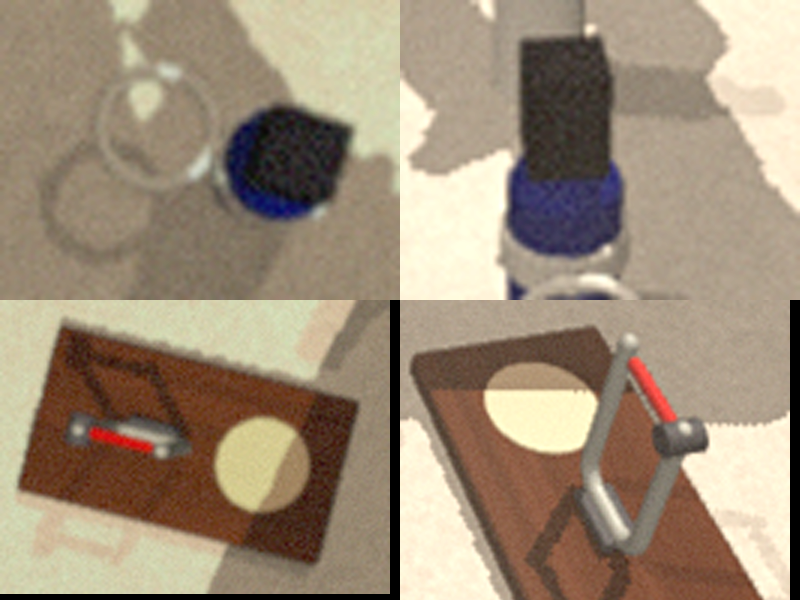

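```bash
cat > h.py <<'E'
import numpy as np,cv2
from rig import bot
def P(m): return np.array(m["intrinsics"])@np.c_[m["R"],m["t"]]
def tri(m1,p1,m2,p2):
    X=cv2.triangulatePoints(P(m1),P(m2),np.float64(p1).reshape(2,1),np.float64(p2).reshape(2,1))[:,0];return X[:3]/X[3]
def atz(m,p,z):
    R=np.array(m["R"]);d=R.T@np.linalg.solve(m["intrinsics"],[p[0],p[1],1]);c=-R.T@m["t"];return c+d*(z-c[2])/d[2]
def proj(m,X):
    x=P(m)@np.r_[X,1];return x[:2]/x[2]
E
python3 - <<'E'
from h import *
np.set_printoptions(precision=4,suppress=True)
S=bot.camera_model("scene");T=bot.camera_model("top")
print("disc",tri(S,(446.7,326),T,(237.3,295)),atz(T,(237.3,295),.016))
print("nose",tri(S,(476,304),T,(203.3,290.7)),atz(T,(203.3,290.7),.1215))
for p in [(62,320),(358,402),(318,563),(20,490)]: print("corner",atz(T,(150+p[0]/3,240+(p[1]-300)/3),.016))
print("cap",tri(S,(312.6,188.8),T,(390.5,241.3)),atz(T,(390.5,241.3),.124),atz(S,(312.6,188.8),.124))
print("ring",tri(S,(315.5,243),T,(361.4,235.2)),atz(T,(361.4,235.2),.042),atz(S,(315.5,243),.042))
W=bot.camera_model("wrist");s=bot.read_state()
print("wrist cam in tool", s["tcp_rot"].T@(-W["R"].T@W["t"]-s["position"]), s["tcp_rot"].T@W["R"].T, W["intrinsics"])
E
```

```text
disc [0.4951 0.1529 0.0125] [0.4952 0.1525 0.016 ]
nose [0.5054 0.1996 0.1156] [0.5056 0.1986 0.1215]
corner [0.5863 0.2839 0.016 ]
corner [0.5369 0.0916 0.016 ]
corner [0.433  0.1148 0.016 ]
corner [0.4764 0.3072 0.016 ]
cap [ 0.599  -0.129   0.1276] [ 0.5987 -0.1292  0.124 ] [ 0.5974 -0.1344  0.124 ]
ring [ 0.6141 -0.0841  0.0421] [ 0.6141 -0.0841  0.042 ] [ 0.6141 -0.0841  0.042 ]
wrist cam in tool [ 0.0815  0.0002 -0.1502] [[-0.0009 -0.9556 -0.2946]
 [ 1.     -0.0009 -0.0003]
 [ 0.0001 -0.2946  0.9556]] [[411.9055   0.     325.4087]
 [  0.     411.9055 238.7006]
 [  0.       0.       1.    ]]
```

Request:
{"name": "apply_moves", "arguments": {"steps": [[[12, -6.2, -0.5, 0, 0, -12, 1], [24.2, -12.5, -1, 0, 0, -23, 1], [36.3, -18.8, -1.5, 0, 0, -34, 1], [48.4, -25.1, -2, 0, 0, -46, 1], [48.4, -25.1, -2, 0, 0, -46, 1], [48.4, -25.1, -2, 0, 0, -46, 1], [48.4, -25.1, -2, 0, 0, -46, 1], [48.4, -25.1, -2, 0, 0, -46, 1], [48.4, -25.1, -2, 0, 0, -46, 1], [48.4, -25.1, -2, 0, 0, -46, 1], [48.4, -25.1, -2, 0, 0, -46, 1], [48.4, -25.1, -2, 0, 0, -46, 1], [48.4, -25.1, -2, 0, 0, -46, 1]]]}}

```text
time_s: 1.72
position: [0.5969, -0.1317, 0.2535]
tcp_rot: [[0.321, 0.947, -0.0], [0.947, -0.321, 0.0], [-0.0, -0.0, -1.0]]
force: [-0.1, 0.9, -0.5]
opening: 0.996
grasp_force: 0.0
```

```bash
python3 - <<'E'
from h import *
import pickle
np.set_printoptions(precision=4,suppress=True)
s=bot.read_state();W=bot.camera_model("wrist");cv2.imwrite("pics/w1.png",bot.capture("wrist"))
pickle.dump(W,open("w1.pkl","wb"));print(s["time_s"],s["position"],s["tcp_rot"],s["joint_positions"],s["force"])
E
```

```text
1.725 [ 0.5969 -0.1317  0.2535] [[ 0.3214  0.947  -0.0004]
 [ 0.947  -0.3214  0.    ]
 [-0.0001 -0.0004 -1.    ]] [-22.9025  27.9448  82.8402  -0.0088  69.2389  -4.154 ] [-0.1012  0.8556 -0.459 ]
```

View pics/w1.png

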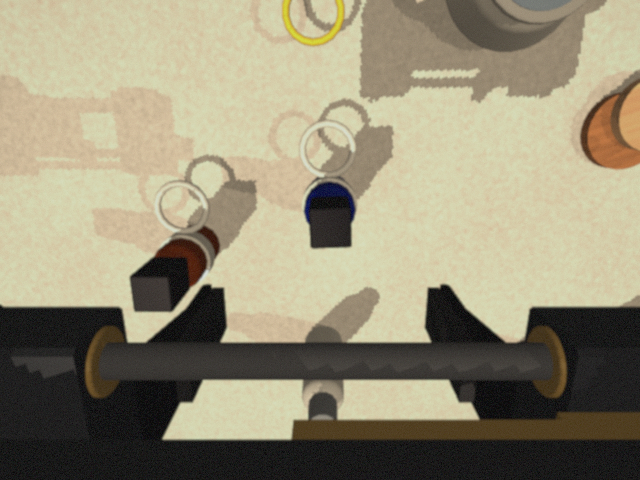

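The wrist view shows the blue bottle at the centre: cap top face at about (330,228), ring centre at (327.5,149). Amber is at left, and its cap at (152,290) is clear.

```bash
python3 - <<'E'
from h import *
import pickle
np.set_printoptions(precision=4,suppress=True)
W=pickle.load(open("w1.pkl","rb"));T=bot.camera_model("top")
i=cv2.imread("pics/w1.png")[190:260,295:365]
m=(i.max(2)<75).astype(np.uint8); m=cv2.morphologyEx(m,cv2.MORPH_OPEN,np.ones((5,5)))
ys,xs=np.nonzero(m); print("dark bbox",xs.min()+295,xs.max()+295,ys.min()+190,ys.max()+190)
for r in range(190,260,5):
    x=xs[ys==r-190]; print(r,(x.min()+295,x.max()+295) if len(x) else None,end=" ")
g=cv2.imread("pics/w1.png")[115:182,295:360]
e=cv2.imread("pics/w1.png");print()
c=atz(W,(330.5,228),.124);r=atz(W,(327.5,149),.042)
print("cap",c,"ring",r,"ang",np.degrees(np.arctan2(*(r-c)[1::-1])),np.hypot(*(r-c)[:2]))
print("tri cap",tri(W,(330.5,228),T,(390.5,241.3)),"tri ring",tri(W,(327.5,149),T,(361.4,235.2)))
s=bot.read_state();print("cap in tool",s["tcp_rot"].T@(c-s["position"]),s["tcp_rot"].T@(r-s["position"]))
E
```

```text
dark bbox 309 353 190 246
190 (np.int64(316), np.int64(347)) 195 (np.int64(315), np.int64(350)) 200 (np.int64(310), np.int64(352)) 205 (np.int64(309), np.int64(353)) 210 (np.int64(309), np.int64(353)) 215 (np.int64(309), np.int64(352)) 220 (np.int64(309), np.int64(351)) 225 (np.int64(310), np.int64(349)) 230 (np.int64(311), np.int64(349)) 235 (np.int64(311), np.int64(349)) 240 (np.int64(311), np.int64(350)) 245 (np.int64(312), np.int64(349)) 250 None 255 None 
cap [ 0.6015 -0.1302  0.124 ] ring [ 0.6151 -0.0845  0.042 ] ang 73.40516301324575 0.04769153111721564
tri cap [ 0.5997 -0.1307  0.1172] tri ring [ 0.6149 -0.0851  0.031 ]
cap in tool [0.0028 0.0038 0.1296] [0.0505 0.002  0.2115]
```

Request:
{"name": "apply_moves", "arguments": {"steps": [[[0.3, 0.3, 2, 0, 0, -2, 1], [0.3, 0.3, 6, 0, 0, -2, 1], [0.3, 0.3, 10, 0, 0, -2, 1], [0.3, 0.3, 14, 0, 0, -2, 1], [0.3, 0.3, 15.5, 0, 0, -2, 1], [0.3, 0.3, 15.5, 0, 0, -2, 1], [0.3, 0.3, 15.5, 0, 0, -2, 1], [0.3, 0.3, 15.5, 0, 0, -2, -1], [0.3, 0.3, 15.5, 0, 0, -2, -1], [0.3, 0.3, 15.5, 0, 0, -2, -1], [0.3, 0.3, 15.5, 0, 0, -2, -1], [0.3, 0.3, 15.5, 0, 0, -2, -1], [0.3, 0.3, 15.5, 0, 0, -2, -1], [0.3, 0.3, 15.5, 0, 0, -2, -1], [0.3, 0.3, 15.5, 0, 0, -2, -1]]]}}

```text
time_s: 3.65
position: [0.6014, -0.1286, 0.0985]
tcp_rot: [[0.286, 0.958, -0.0], [0.958, -0.286, 0.0], [0.0, -0.0, -1.0]]
force: [-0.7, -0.2, -0.5]
opening: 0.341
grasp_force: 30.0
```

Request:
{"name": "apply_moves", "arguments": {"steps": [[[0, 0, -2, 0, 0, 0, -1], [0, 0, -5, 0, 0, 0, -1], [0, 0, -9, 0, 0, 0, -1], [0, 0, -13, 0, 0, 0, -1], [1.5, -1.1, -15, 0, 0, 0, -1], [4.5, -3.5, -15, 0, 0, -1, -1], [8, -6, -15, 0, 0, -2, -1], [11.2, -8.6, -15, 0, 0, -3, -1], [14.5, -11, -15, 0, 0, -3.6, -1], [17.6, -13.5, -15, 0, 0, -3.6, -1], [20.5, -15.7, -15, 0, 0, -3.6, -1], [23, -17.5, -15, 0, 0, -3.6, -1], [23.9, -18.2, -15, 0, 0, -3.6, -1], [23.9, -18.2, -15, 0, 0, -3.6, -1], [23.9, -18.2, -15, 0, 0, -3.6, -1], [23.9, -18.2, -15, 0, 0, -3.6, -1]]]}}

```text
time_s: 5.65
position: [0.4959, 0.1515, 0.2485]
tcp_rot: [[0.227, 0.974, 0.0], [0.974, -0.227, -0.0], [-0.0, 0.0, -1.0]]
force: [-0.1, 0.2, -0.8]
opening: 0.341
grasp_force: 30.0
```

```bash
python3 - <<'E'
from h import *
import pickle
np.set_printoptions(precision=4,suppress=True)
s=bot.read_state();W=bot.camera_model("wrist");i=bot.capture("wrist");cv2.imwrite("pics/w2.png",i)
pickle.dump((W,s),open("w2.pkl","wb"));print(s["time_s"],s["position"],s["tcp_rot"],s["joint_positions"],s["force"],s["grasp_force"])
E
```

```text
5.65 [0.4959 0.1515 0.2485] [[ 0.2269  0.9739  0.0001]
 [ 0.9739 -0.2269 -0.0002]
 [-0.0002  0.0001 -1.    ]] [ 4.6366 20.9406 96.2387 -0.0141 62.8158 17.7591] [-0.1363  0.1767 -0.8225] 29.999852967448533
```

View pics/w2.png

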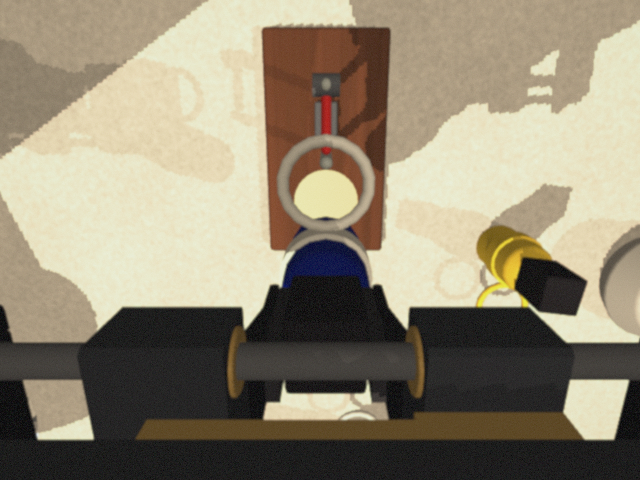

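The wrist view shows the ring around (326.5,182), the nose tip at (326,160), the hinge at (326,84), and the stand level in the image.

```bash
python3 - <<'E'
from h import *
import pickle
np.set_printoptions(precision=4,suppress=True)
W,s=pickle.load(open("w2.pkl","rb"));T=bot.camera_model("top");S=bot.camera_model("scene")
tool=lambda X:s["tcp_rot"].T@(X-s["position"])
ring=tool(atz(W,(326.5,182),.192));a=tool(atz(W,(326,160),.1205));sp=tool(atz(W,(326,84),.1215))
print("ring",ring,"nose",a,"spine",sp)
print("ring size",np.linalg.norm(atz(W,(277.5,182),.192)-atz(W,(375.5,182),.192)))
for p in[(263,28),(390,28),(381,249),(271,247)]: print(tool(atz(W,p,.016)))
print("disc",tool(atz(W,(326,198),.016)))
print("nose tri",tri(W,(326,160),T,(203.3,290.7)),tri(W,(326,160),S,(476,304)),atz(W,(326,160),.1205))
i=cv2.imread("pics/w2.png")
cv2.imwrite("pics/w2c.png",cv2.resize(i[60:260,250:400],None,fx=3,fy=3,interpolation=cv2.INTER_CUBIC))
E
```

```text
ring [0.0474 0.0009 0.0565] nose [0.0505 0.0007 0.128 ] spine [0.098  0.0007 0.127 ]
ring size 0.04935519692779347
[ 0.1485 -0.052   0.2324]
[0.1484 0.0546 0.2325]
[-0.0473  0.0546  0.2325]
[-0.0452 -0.053   0.2325]
disc [0.0035 0.0008 0.2325]
nose tri [0.5062 0.1998 0.1149] [0.5076 0.2007 0.118 ] [0.508  0.2005 0.1205]
```

View pics/w2c.png

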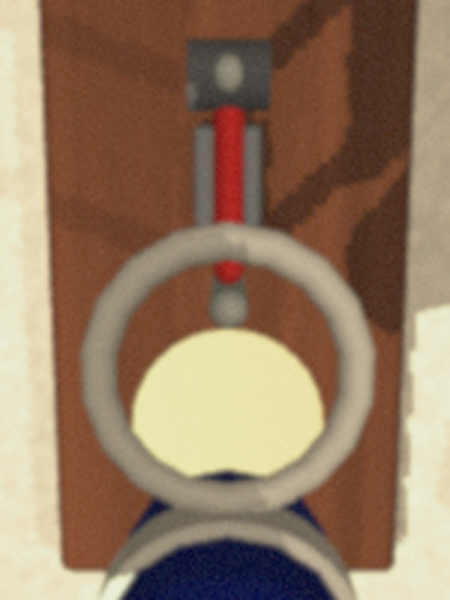

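Request:
{"name": "apply_moves", "arguments": {"steps": [[[0.3, 0, 0, 0, 0, 0, -1], [0.3, 0, 1.5, 0, 0, 0, -1], [0.3, 0, 3, 0, 0, 0, -1], [0.3, 0, 4.5, 0, 0, 0, -1], [0.3, 0, 5.5, 0, 0, 0, -1], [0.3, 0, 6.5, 0, 0, 0, -1], [0.3, 0, 7.2, 0, 0, 0, -1], [0.3, 0, 7.9, 0, 0, 0, -1], [0.3, 0, 8.6, 0, 0, 0, -1], [0.3, 0, 9.3, 0, 0, 0, -1], [0.3, 0, 10, 0, 0, 0, -1], [0.3, 0, 10.6, 0, 0, 0, -1], [0.3, 0, 11.2, 0, 0, 0, -1], [0.3, 0, 11.8, 0, 0, 0, -1], [0.3, 0, 12.4, 0, 0, 0, -1], [0.3, 0, 12.8, 0, 0, 0, -1], [0.3, 0, 13.1, 0, 0, 0, -1], [0.3, 0, 13.1, 0, 0, 0, -1]]]}}

```text
time_s: 7.95
position: [0.496, 0.1554, 0.1174]
tcp_rot: [[0.225, 0.974, -0.0], [0.974, -0.225, 0.0], [-0.0, -0.0, -1.0]]
force: [0.9, -0.8, -1.0]
opening: 0.344
grasp_force: 30.0
```

```bash
python3 - <<'E'
from h import *
np.set_printoptions(precision=4,suppress=True)
s=bot.read_state();w=bot.capture("wrist");c=bot.capture("scene")
A=np.zeros((480,800,3),np.uint8);A[:,:400]=cv2.resize(w[60:300,225:425],None,fx=2,fy=2);A[:,400:]=cv2.resize(c[270:420,405:530],(400,480))
cv2.imwrite("pics/c3.png",A);print(s["time_s"],s["position"],s["force"],s["grasp_force"],s["opening"])
E
```

```text
7.95 [0.496  0.1554 0.1174] [ 0.9011 -0.8348 -0.9657] 29.999690330587327 0.3439081784499111
```

View pics/c3.png

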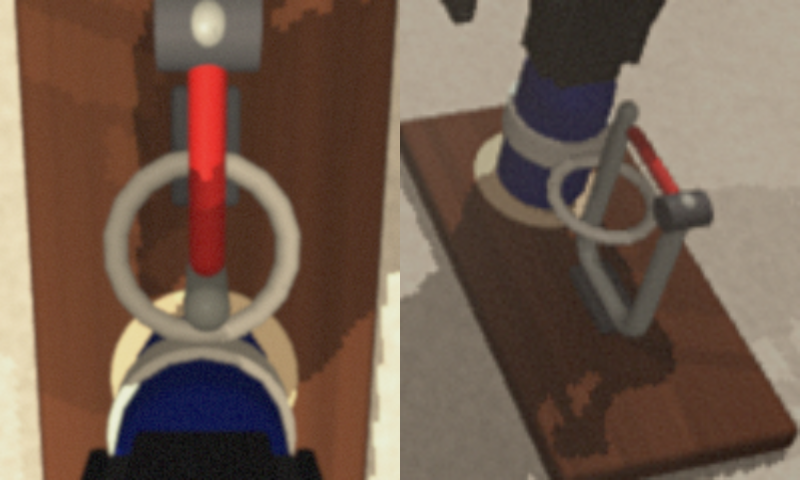

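The ring is on the nose and below the gate, and the gate has shut above it. Next I'll set the bottle down, let go and retreat.

Request:
{"name": "apply_moves", "arguments": {"steps": [[[0, 0, 0.15, 0, 0, 0, -1], [0, 0, 0.28, 0, 0, 0, -1], [0, 0, 0.28, 0, 0, 0, -1], [0, 0, 0.28, 0, 0, 0, -1]]]}}

```text
time_s: 8.55
position: [0.4961, 0.1554, 0.1148]
tcp_rot: [[0.225, 0.974, 0.0], [0.974, -0.225, 0.0], [0.0, 0.0, -1.0]]
force: [0.2, 0.3, -1.2]
opening: 0.347
grasp_force: 30.0
```

Request:
{"name": "apply_moves", "arguments": {"steps": [[[0, 0, 0.05, 0, 0, 0, -1], [0, 0, 0.1, 0, 0, 0, -1], [0, 0, 0.1, 0, 0, 0, -1]]]}}

```text
time_s: 8.93
position: [0.4962, 0.1554, 0.1144]
tcp_rot: [[0.225, 0.974, 0.001], [0.974, -0.225, 0.0], [0.0, 0.001, -1.0]]
force: [-1.1, -0.7, 5.1]
opening: 0.341
grasp_force: 30.0
```

Contact: the bottle is standing on the plinth. Releasing now.

Request:
{"name": "apply_moves", "arguments": {"steps": [[[0, 0, -0.05, 0, 0, 0, -0.1], [0, 0, -0.05, 0, 0, 0, 0.3], [0, 0, -0.05, 0, 0, 0, 0.7], [0, 0, -0.05, 0, 0, 0, 1], [0, 0, -0.05, 0, 0, 0, 1], [0, 0, -0.05, 0, 0, 0, 1], [0, 0, -0.05, 0, 0, 0, 1], [0, 0, -1, 0, 0, 0, 1], [0, 0, -3, 0, 0, 0, 1], [0, 0, -6, 0, 0, 0, 1], [0, 0, -10, 0, 0, 0, 1], [0, 0, -13, 0, 0, 0, 1], [0, 0, -15, 0, 0, 0, 1], [0, 0, -15, 0, 0, 0, 1], [0, 0, -15, 0, 0, 0, 1]]]}}

```text
time_s: 10.8
position: [0.4954, 0.1553, 0.2632]
tcp_rot: [[0.225, 0.974, -0.001], [0.974, -0.225, -0.0], [-0.0, -0.001, -1.0]]
force: [-0.5, -0.5, 0.5]
opening: 0.999
grasp_force: 0.0
```

```bash
python3 - <<'E'
from h import *
s=bot.read_state();w=bot.capture("wrist");c=bot.capture("scene")
A=np.zeros((480,800,3),np.uint8);A[:300,:400]=cv2.resize(w,(400,300));A[:,400:]=cv2.resize(c[130:430,290:540],(400,480))
A[300:,:240]=cv2.resize(c,(240,180))
cv2.imwrite("pics/c4.png",A);print(s["time_s"],s["position"],s["force"],s["opening"])
E
```

```text
10.8 [0.49541117 0.1553092  0.26323945] [-0.47110399 -0.53294043  0.49200724] 0.9994045594208436
```

View pics/c4.png

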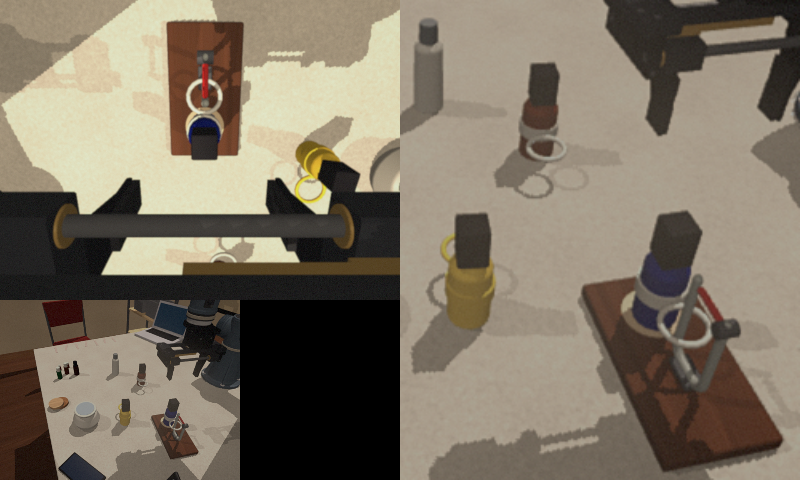

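The bottle stands upright on the disc with its ring on the nose under the shut gate. The other things are where they were, and the gripper is clear.

```bash
python3 -c "
from rig import bot
print(bot.hand_in())"
```

```text
the job is handed in; nothing more can be done
None
```

The blue bottle stands upright on the stand, let go, with its ring on the hook's nose under the shut gate and the bystanders where they were; I handed the job in at about 11 s.

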